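# Unstack the fixture parts onto their pads

## Task

The fixture parts have come back to the bench in one stack: a long plate with a ring and a square block on it, and a big hexagon nut on the block. Take the stack apart without dropping anything and lay each part flat in the middle of the rubber pad cut to its own outline, so that nothing overhangs: the plate and the block squared up with their pads, the ring over the pin of its round pad. Leave the wrench and the oil jar where they are.

Things in the scene. Friction and masses are not known exactly. Their poses are not given: they have to be found in the camera images.
- plate: Aluminium plate lying flat at the bottom of the stack, 60 mm along its x, 150 mm along its y (long), 20 mm thick, about 0.5 kg, flat on the bench. Origin: centre of its underside; z up. The ring and the block stand on it about 40 mm either side of its middle along its y; which of the two is at which end varies.
- ring: Steel ring, outside diameter 56 mm, bore 32 mm, 25 mm high, about 0.3 kg, standing flat on the plate. Origin: centre of its underside, on the axis; z up along the axis.
- block: Square steel block, 46 x 46 mm (sides along its x and y), 25 mm high, about 0.4 kg, standing on the plate with its sides nearly parallel to the plate's. Origin: centre of its underside; z up.
- hexnut: Tall steel hexagon nut standing on the block: 32 mm across flats, 34 mm high, about 0.2 kg; two flats face along its x and -x, the others every 60 degrees from there. Origin: centre of its underside; z up.
- plate_pad: Fixed black rubber pad for the plate: rectangle 80 mm along its x, 170 mm along its y, 6 mm thick, flat top. Origin: centre of its underside, on the bench; z up. The four pads swap places.
- ring_pad: Fixed black rubber pad for the ring: round, diameter 76 mm, 6 mm thick, with an upright steel pin in its middle, 12 mm in diameter, standing 15 mm above the pad's top. Origin: centre of its underside, on the bench; z up.
- block_pad: Fixed black rubber pad for the block: square, 66 x 66 mm (sides along its x and y), 6 mm thick, flat top. Origin: centre of its underside, on the bench; z up.
- hexnut_pad: Fixed black rubber pad for the hexagon nut: regular hexagon, 52 mm across flats, 6 mm thick, flat top. The nut's yaw on it is free. Origin: centre of its underside, on the bench; z up.
- wrench: A bystander: leave it where it is. Steel wrench 160 mm long lying loose across the bench just beyond the stack. Its own x runs along it (handle to -x); origin near its middle, on the bench.
- oil_jar: A bystander: leave it where it is. Grey jar with a black cap, diameter 48 mm, 75 mm high, standing loose on the bench beyond the wrench, farther from the robot. Origin: centre of its underside.
Mind the look-alikes: they are no part of the job. What is shaped like the ring but red is not meant. What is shaped like the hexnut but brown is not meant.

How it is judged (in metres and radians):
At the end, for the whole second after the job is handed in: Plate, ring, block and hexagon nut each lie flat (within about 5 degrees) on the top of their own pad, centre within 15 mm of the pad's centre; the plate's long axis within 0.2 rad of its pad's, the block's sides within 0.25 rad of its pad's; all released and at rest (horizontal distance between plate and plate_pad below 0.015 m and z of plate in the frame of plate_pad between 0.003 and 0.009 m and angle between each of plate, ring, block, hexnut's own z axis and vertical below 0.08 rad and linear speed of each of plate, ring, block, hexnut below 0.02 m/s and angular speed of each of plate, ring, block, hexnut below 0.2 rad/s and contact force between the fingers and plate below 0.1 N and angle between the y axis of plate and the y axis of plate_pad, either way round below 0.2 rad and horizontal distance between ring and ring_pad below 0.015 m and z of ring in the frame of ring_pad between 0.003 and 0.009 m and contact force between the fingers and ring below 0.1 N and horizontal distance between block and block_pad below 0.015 m and z of block in the frame of block_pad between 0.003 and 0.009 m and contact force between the fingers and block below 0.1 N and (angle between the y axis of block and the x axis of block_pad, either way round below 0.25 rad or angle between the y axis of block and the y axis of block_pad, either way round below 0.25 rad) and horizontal distance between hexnut and hexnut_pad below 0.015 m and z of hexnut in the frame of hexnut_pad between 0.003 and 0.009 m and contact force between the fingers and hexnut below 0.1 N); the robot touches nothing.
It fails at once if the wrench or the oil jar is shifted more than 25 mm or the jar is tipped (distance of any of wrench, oil_jar from where it was at the start of the episode above 0.025 m or angle between oil_jar's own z axis and vertical above 0.4 rad).
It fails at once if a part is dropped (falls free, more than about 30 mm) ((linear speed of plate above 0.8 m/s and contact force between the fingers and plate below 0.05 N) or (linear speed of ring above 0.8 m/s and contact force between the fingers and ring below 0.05 N) or (linear speed of block above 0.8 m/s and contact force between the fingers and block below 0.05 N) or (linear speed of hexnut above 0.8 m/s and contact force between the fingers and hexnut below 0.05 N)).
It also fails if it takes over 109 s, if anything falls off the work surface, if the arm or the gripper's body presses on something with over 40 N, if the wrist force passes 120 N, or if a joint passes its speed limit or range.

## Robot

A 6-joint arm with a two-finger parallel gripper is mounted at the origin on the work surface. World frame = base frame: x ahead of the robot, y to its left, z up, the work surface at z = 0. Lengths are in m, angles in degrees, forces in N, time in s.
With the tool pointing down it reaches from about 0.275 to 0.725 m from the base axis. Payload 5.6 kg.
Tool frame: the origin (TCP) lies at the very end of the fingers, on their centre line; the grasp point (between the pads) lies 19 mm behind it; z points along the fingers, y is the direction in which the jaws open and shut (so a half turn about z gives the same grasp; the last joint's range is limited). The gripper opens to 85 mm and grips with 20 to 120 N. Pads are 22 mm wide; open, the fingers measure 114 mm over their backs; the gripper's body (76 mm by 85 mm) begins 54 mm behind the grasp point. The pads swing forward as they close: fully open they stand 13 mm farther back than shut.
Start: joints at [-50.042, 14.616, 6.199, 0, -81.583, -16.306], TCP at [0.221, -0.504, 0.231] pointing down, gripper open.
Joint ranges: [-168.99, 168.99], [-69.2, 112.95], [-62.41, 85.93], [-164.36, 98.24], [-168.68, -3.75], [-174.98, 174.98]. Speed limits (degrees/s): [147.25, 147.25, 180, 180, 180, 180].

## Interface

Orientations are given as [roll, pitch, yaw] about the fixed x, y, z axes, in that order (R = Rz(yaw) Ry(pitch) Rx(roll)).
In Python, from bench import bot, optics, workorder gives the robot as it stands.
- The arm moves only by the tool drive_tool, never from a script. Its argument "targets" is a list of rows, each an object of numbers: "claw": the closure, from -1 (fully open) to 1 (shut), so that 0 is half open; "tx", "ty", "tz": the shift along the tool's x, y, z in cm; "spin": the turn about the tool's z in rad. In form: [{"claw": .., "tx": .., "ty": .., "tz": .., "spin": ..}, ...]. A call has 1 to 20 rows; each row is the pose to reach, as a shift and turn from the pose commanded when the call began, along the tool's axes at that moment; what a row does not reach only later rows make up. A row lasts 1/8 s, in which the tool goes at most 62.5 mm and 10.7 degrees, less where a joint would pass 70% of its speed; a pose out of reach is approached as far as the arm can. A call with a gripper value outside its range is refused whole. The fingers move at their own pace and stop on an object; "force" is the grip in N (left out, the last holds). Time passes only in rows, so rows that repeat a pose let the fingers close. It gives the time, the measured TCP pose, the force and the opening at its end, in the units of the state.
- bot.get_obs(): the state, without advancing time (a new reading comes with each control period).
- optics.capture(name): name is "scene" or "top" or "wrist"; returns a dict with "pixels" (420x560x3 uint8, red, green, blue), "depth" (420x560 float32, m along the optical axis (not along the pixel's ray), 0 where there is no reading), "mtx" (3x3 intrinsics, pixels), "R" (3x3) and "t" (3): a world point X has camera coordinates R X + t. Camera axes: x right, y down, z forward; pixel columns grow to the right and rows downward; lengths in m; the calibration is good to about 2 mm. A picture is of the moment at which its call begins.
- workorder.close_job(): hands the job in, once; it reports no verdict.
The state is a dict: "t": time; "q": joint angles; "joint_velocities": joint speeds; "tau": joint torques, N m; "tool_pos": TCP position; "eef_rot": TCP orientation; "wrist_force": force on the tool from outside, world axes, zero at the start; "moment": the same for the moment, N m; "gripper_width": opening from 0.0 (shut) to 1.0 (fully open).
Only numpy, scipy, OpenCV 4.12 (cv2) and the standard library are available. Lean on these libraries where they do the work, as an engineer would, in place of code of your own. Each camera call takes 0.05 s, during which the arm holds its last target.

## Working session

There is one attempt and no reset: what is moved stays moved. The work goes in short steps, Python scripts to look and compute and a tool call to move; the robot and the scene stay as the last step left them, time stands still between calls to the robot, and variables do not carry over. Pictures are saved under pics/ and viewed, and the job is handed in when it is done.

Besides the shell and the picture viewer there is one more tool, called after "Request:" as a command line: name --argument value ..., lists and objects as JSON in quotes. drive_tool: Moves the arm, as the interface text tells. Its arguments: {"type":"object","properties":{"targets":{"type":"array","items":{"type":"object","properties":{"claw":{"type":"number"},"tx":{"type":"number"},"ty":{"type":"number"},"tz":{"type":"number"},"spin":{"type":"number"}}}},"force":{"type":"number"}},"required":["targets"]}

```bash
ls; mkdir -p pics; python3 - <<'E'
from bench import bot, optics
import cv2,numpy as np
o=bot.get_obs(); print(o)
for n in("scene","top"):
    c=optics.capture(n); cv2.imwrite(f"pics/{n}0.png",c["pixels"][:,:,::-1]); np.savez(f"pics/{n}0.npz",**c); print(n,c["mtx"],c["R"],c["t"])
E
```

```text
pics
{'t': 0.0, 'q': array([-5.00440178e+01,  1.46546973e+01,  6.12968895e+00, -2.78789699e-02,
       -8.15829414e+01, -1.63060716e+01]), 'joint_velocities': array([ 0.04307952, -0.00578617,  0.04758679, -0.10016965,  0.07244032,
       -0.01232885]), 'tau': array([ 1.69046103e-03, -3.86628878e+01,  2.37943733e+01,  5.36516860e+00,
       -6.06606191e-03, -2.10956756e-05]), 'tool_pos': array([ 0.22048342, -0.50332477,  0.230372  ]), 'eef_rot': array([ 1.79888651e+02, -3.84720050e-03, -1.56354192e+02]), 'wrist_force': array([0.18641177, 0.15232224, 0.22995538]), 'moment': array([-0.0203196 , -0.01591284,  0.01086284]), 'gripper_width': 1.0034996314233264}
scene [[405.05728382   0.         285.37571606]
 [  0.         405.05728382 211.1661884 ]
 [  0.           0.           1.        ]] [[ 0.36467535  0.93103735  0.01346647]
 [ 0.73457019 -0.278774   -0.6186208 ]
 [-0.57220497  0.23548782 -0.78557428]] [-0.20628635 -0.38619983  1.38614792]
top [[478.38409766   0.         278.73586612]
 [  0.         478.38409766 209.20272694]
 [  0.           0.           1.        ]] [[ 0.00893396 -0.99985097  0.01477241]
 [-0.99131368 -0.01079426 -0.13107506]
 [ 0.13121499 -0.01347307 -0.99126238]] [-0.00560373  0.58200074  0.93657196]
```

View pics/top0.png

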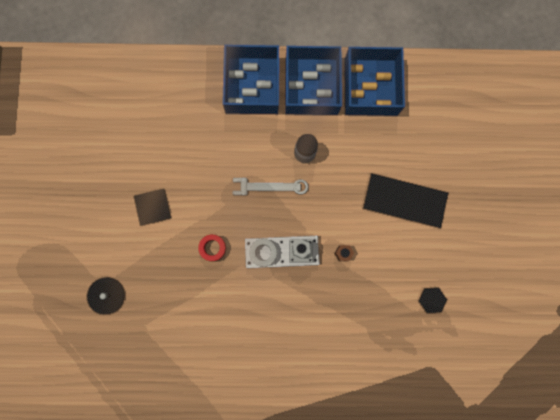

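View pics/scene0.png

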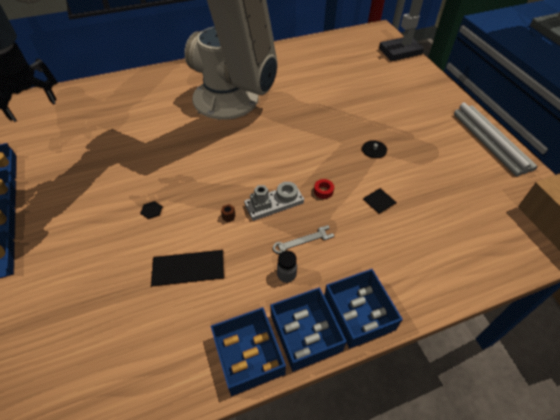

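Top view: stack at (282,252), with the steel ring at (265,252) and block+nut at (302,249). The red ring (212,248) and the brown nut (344,253) are the decoys. Pads: plate (406,200), block (153,207), ring (106,296), hexnut (433,300). I'll enlarge next.

```bash
cat > h.py <<'E'
import numpy as np,cv2
def world(c,u,v,d=None,z=None):
    K,R,t=c["mtx"],c["R"],c["t"]; t=np.asarray(t).ravel()
    r=np.linalg.inv(K)@np.array([u,v,1.])
    if d is not None: return R.T@(r*d-t)
    o=-R.T@t; w=R.T@r; return o+w*(z-o[2])/w[2]
def wmap(c):
    h,w=c["depth"].shape; u,v=np.meshgrid(np.arange(w),np.arange(h))
    P=np.stack([u,v,np.ones_like(u)],-1)@np.linalg.inv(c["mtx"]).T*c["depth"][...,None]
    return (P-np.ravel(c["t"]))@c["R"]
def proj(c,X):
    p=c["mtx"]@(c["R"]@np.array(X,float)+np.ravel(c["t"])); return p[:2]/p[2]
E
python3 - <<'E'
from h import *
c=dict(np.load("pics/top0.npz")); im=c["pixels"]; W=wmap(c)
def crop(x0,x1,y0,y1,s,n): cv2.imwrite(f"pics/{n}.png",cv2.resize(im[y0:y1,x0:x1,::-1],None,fx=s,fy=s,interpolation=cv2.INTER_CUBIC))
crop(195,365,220,285,4.5,"stack0")
for n,(u,v) in dict(plate=(406,200),block=(153,207),ring=(112,300),hexn=(433,300)).items():
    g=im.max(2).astype(int); b=W[v,u]
    m=((g<60)&(np.hypot(W[...,0]-b[0],W[...,1]-b[1])<.12)).astype(np.uint8)
    m=cv2.morphologyEx(m,cv2.MORPH_OPEN,np.ones((3,3)))
    k,l=cv2.connectedComponents(m); 
    mm=(l==l[v,u]); cs,_=cv2.findContours(mm.astype(np.uint8),cv2.RETR_EXTERNAL,cv2.CHAIN_APPROX_NONE)
    p=np.array([world(c,*q[0],z=.006)[:2] for q in max(cs,key=len)])*1000
    r=cv2.minAreaRect(p.astype(np.float32)); print(n,mm.sum(),"z",np.median(W[mm][:,2]).round(4),"rect",r,"circ",cv2.minEnclosingCircle(p.astype(np.float32)))
    ys,xs=np.where(mm); print(xs.min(),xs.max(),ys.min(),ys.max())
for n,(u,v) in dict(ringtop=(254,252),nuttop=(302,240),block=(312,240),plate=(283,262),wr=(270,187),jar=(307,143),bench=(280,300)).items(): print(n,W[v,u].round(4))
# height classes in stack
z=W[...,2]; roi=np.zeros(z.shape,bool); roi[225:280,235:330]=1
for lo,hi in((.010,.030),(.038,.052),(.07,.09)):
    m=roi&(z>lo)&(z<hi); P=W[m]; print(lo,m.sum(),np.median(P[:,2]).round(4),cv2.minAreaRect((P[:,:2]*1000).astype(np.float32)),P[:,:2].mean(0).round(4))
E
```

```text
plate 2734 z 0.006 rect ((608.5221557617188, -268.7400817871094), (166.40980529785156, 75.8221664428711), 76.07032012939453) circ ((608.1663818359375, -268.38671875), 89.91822814941406)
364 446 175 226
block 235102 z 0.0001 rect ((608.022216796875, -11.587646484375), (900.4116821289062, 1249.968017578125), 1.0235694646835327) circ ((655.1190185546875, -10.746187210083008), 743.7042236328125)
0 559 0 419
ring 966 z 0.0062 rect ((404.5362243652344, 352.6711120605469), (70.81819152832031, 71.25409698486328), 2.9443230628967285) circ ((404.1452941894531, 352.82916259765625), 36.782779693603516)
88 123 278 313
hexn 480 z 0.006 rect ((400.68292236328125, -319.4194030761719), (47.7943229675293, 52.764774322509766), 6.686310291290283) circ ((400.7749328613281, -319.35052490234375), 26.70693016052246)
420 445 288 312
ringtop [0.4943 0.0489 0.0445]
nuttop [ 0.517  -0.0449  0.0781]
block [ 0.5211 -0.0691  0.0212]
plate [ 0.4756 -0.0098  0.0177]
wr [0.6337 0.0187 0.005 ]
jar [ 0.711  -0.0546  0.076 ]
bench [ 0.3979 -0.0046  0.0019]
0.01 1175 0.0202 ((496.6379699707031, -6.189750671386719), (59.92246627807617, 150.1133575439453), 2.916771650314331) [ 0.4965 -0.002 ]
0.038 692 0.0449 ((493.9942932128906, -4.206539154052734), (53.89220428466797, 126.46387481689453), 0.5899032354354858) [0.4932 0.0013]
0.07 240 0.0789 ((500.69757080078125, -42.98612976074219), (31.871732711791992, 34.191856384277344), 38.656593322753906) [ 0.5004 -0.0426]
```

View pics/stack0.png

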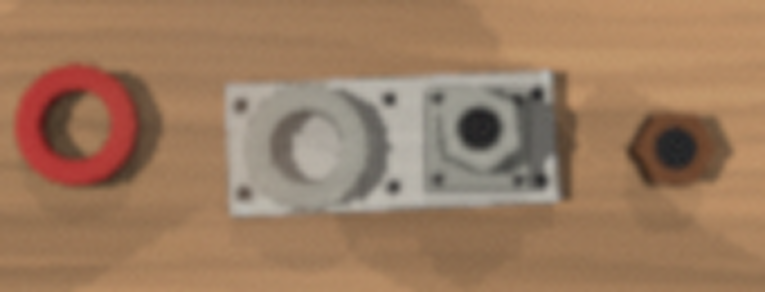

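```bash
python3 - <<'E'
from h import *
c=dict(np.load("pics/top0.npz")); im=c["pixels"]; W=wmap(c); z=W[...,2]
def crop(x0,x1,y0,y1,s): return cv2.resize(im[y0:y1,x0:x1,::-1],(380,280),interpolation=cv2.INTER_CUBIC)
a=np.vstack([np.hstack([crop(125,179,187,227,7),crop(79,133,276,316,7)]),np.hstack([crop(406,460,280,320,7),crop(360,454,166,235,4)])]); cv2.imwrite("pics/pads0.png",a)
# tops by height and sub-ROI
for n,(u0,u1,lo,hi) in dict(ring=(240,286,.038,.052),block=(286,325,.038,.052)).items():
    m=np.zeros(z.shape,bool); m[225:280,u0:u1]=1; m&=(z>lo)&(z<hi); P=(W[m][:,:2]*1000).astype(np.float32)
    print(n,cv2.minAreaRect(P),cv2.minEnclosingCircle(P))
m=np.zeros(z.shape,bool); m[225:280,235:330]=1; m&=(z>.075)
P=(W[m][:,:2]*1000).astype(np.float32); h=cv2.convexHull(P)[:,0]
# hex fit
best=[]
for yaw in np.arange(-30,30,1.):
    a=np.radians(yaw+60*np.arange(3)); d=np.c_[np.cos(a),np.sin(a)]; pr=h@d.T; best.append(((pr.max(0)-pr.min(0)).max(),yaw,((pr.max(0)-pr.min(0))).round(1)))
print(sorted(best,key=lambda b:b[0])[:5])
# pads via local height z>.003 / darkness
for n,(u0,u1,v0,v1) in dict(block=(128,178,182,230),hexn=(412,456,280,322),plate=(355,456,166,235),ring=(80,132,270,322)).items():
    g=im.max(2).astype(int)[v0:v1,u0:u1]; zz=z[v0:v1,u0:u1]
    print(n,np.percentile(g,[5,25,50,75]))
    for nm,mm in(("z",(zz>.0035)&(zz<.01)),("g",g<75)):
        mm=cv2.morphologyEx(mm.astype(np.uint8),cv2.MORPH_OPEN,np.ones((3,3)))
        ys,xs=np.where(mm)
        if len(xs)<20: continue
        p=(np.array([world(c,x+u0,y+v0,z=.006)[:2] for x,y in zip(xs,ys)])*1000).astype(np.float32)
        r=cv2.minAreaRect(p); print(nm,len(xs),np.round(r[0],1),np.round(r[1],1),round(r[2],2),p.mean(0))
E
```

```text
ring ((493.68695068359375, 31.956249237060547), (53.92793273925781, 53.7066650390625), 45.84022903442383) ((493.918701171875, 31.798290252685547), 27.657455444335938)
block ((497.3341064453125, -44.23741149902344), (44.16115188598633, 46.332969665527344), 0.6562392711639404) ((497.5474853515625, -44.17955780029297), 30.626388549804688)
[(np.float64(79.1530843711865), np.float64(-20.0), array([79. , 32.1, 79.2])), (np.float64(79.61750464054091), np.float64(-21.0), array([79.6, 31.9, 78.5])), (np.float64(79.7725763593932), np.float64(-19.0), array([78.5, 32.2, 79.8])), (np.float64(80.16088001755514), np.float64(-22.0), array([80.2, 31.9, 77.8])), (np.float64(80.36776884806649), np.float64(-18.0), array([77.8, 32.4, 80.4]))]
block [ 60.  81. 158. 176.]
z 777 [588.4 266.8] [65.6 66.6] 14.21 [587.88947 268.31427]
g 343 [585.6 265.7] [54.5 70.9] 2.81 [583.43365 251.04091]
hexn [ 35.    46.75 160.   172.  ]
z 388 [ 401.3 -316.8] [48.5 48.7] 47.82 [ 401.31665 -317.53214]
g 511 [ 400.8 -319.4] [48.8 52.2] 0.44 [ 400.66312 -319.14948]
plate [ 36.  39. 164. 178.]
z 2338 [ 608.5 -268.3] [170.2  79.7] 76.42 [ 608.01825 -268.75613]
g 2820 [ 608.6 -268.6] [167.5  77.1] 76.34 [ 608.47595 -268.48013]
ring [ 38.  51. 147. 161.]
z 829 [402.6 354.7] [74.7 73.2] 78.16 [403.7986 353.7283]
g 1036 [404.5 352.5] [70.6 75.6] 0.5 [404.29968 352.26263]
```

View pics/pads0.png

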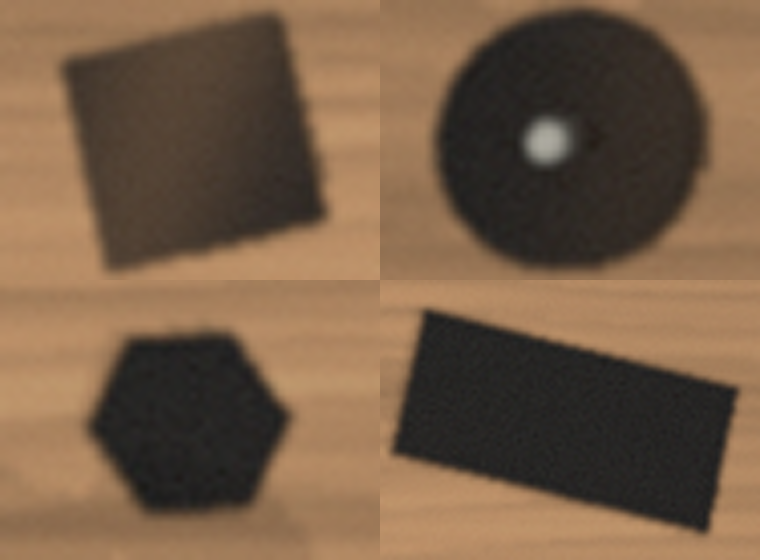

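```bash
cat >> h.py <<'E'
def rel(o,x,y,z,yaw):
    from scipy.spatial.transform import Rotation as Ro
    R=Ro.from_euler('xyz',o['eef_rot'],degrees=True).as_matrix()
    d=R.T@(np.array([x,y,z])-o['tool_pos'])*100
    s=((o['eef_rot'][2]-yaw+90)%180-90)
    print("tx %.2f ty %.2f tz %.2f spin %.3f (%.1f deg)"%(*d,np.radians(s),s))
E
python3 - <<'E'
from h import *; from bench import bot
c=dict(np.load("pics/top0.npz")); W=wmap(c); z=W[...,2]
m=np.zeros(z.shape,np.uint8); m[225:280,285:325]=1; m&=((z>.076)&(z<.083)).astype(np.uint8)
k,l,s,_=cv2.connectedComponentsWithStats(m); i=1+np.argmax(s[1:,4]); print(s[i])
h=cv2.convexHull((W[l==i][:,:2]*1000).astype(np.float32))[:,0]
res=[]
for yaw in np.arange(-30,30,2.):
    a=np.radians(yaw+60*np.arange(3)); d=np.c_[np.cos(a),np.sin(a)]; pr=h@d.T; w=pr.max(0)-pr.min(0)
    mid=(pr.max(0)+pr.min(0))/2; ctr=np.linalg.lstsq(d,mid,rcond=None)[0]; res.append((w.max().round(1),yaw,w.round(1),ctr.round(1)))
for r in sorted(res,key=lambda b:b[0])[:6]: print(r)
print("pin",world(c,102.9,296.3,z=.021))
E
```

```text
[292 240  18  18 225]
(np.float64(32.1), np.float64(-24.0), array([32.1, 32. , 32.1]), array([500.5, -42.6]))
(np.float64(32.2), np.float64(-22.0), array([32.2, 31.9, 31.8]), array([500.5, -42.7]))
(np.float64(32.3), np.float64(-20.0), array([32.3, 32.1, 31.7]), array([500.6, -42.8]))
(np.float64(32.4), np.float64(-26.0), array([32.1, 32. , 32.4]), array([500.5, -42.4]))
(np.float64(32.5), np.float64(-18.0), array([32.5, 32.4, 31.8]), array([500.7, -42.7]))
(np.float64(32.7), np.float64(-28.0), array([32.3, 32.2, 32.7]), array([500.4, -42.3]))
pin [0.40344515 0.35267194 0.021     ]
```

```bash
python3 - <<'E'
from h import *; from bench import bot
rel(bot.get_obs(),.5005,-.0427,.16,-112)
E
```

```text
tx -44.13 ty 30.96 tz 7.10 spin -0.774 (-44.4 deg)
```

Request:
drive_tool --targets '[{"claw": -1, "tx": -4.4, "ty": 3.1, "tz": 0.7, "spin": -0.08}, {"claw": -1, "tx": -8.8, "ty": 6.2, "tz": 1.4, "spin": -0.16}, {"claw": -1, "tx": -13.2, "ty": 9.3, "tz": 2.1, "spin": -0.24}, {"claw": -1, "tx": -17.6, "ty": 12.4, "tz": 2.8, "spin": -0.32}, {"claw": -1, "tx": -22, "ty": 15.5, "tz": 3.5, "spin": -0.4}, {"claw": -1, "tx": -26.4, "ty": 18.6, "tz": 4.2, "spin": -0.48}, {"claw": -1, "tx": -30.8, "ty": 21.7, "tz": 4.9, "spin": -0.56}, {"claw": -1, "tx": -35.2, "ty": 24.8, "tz": 5.6, "spin": -0.64}, {"claw": -1, "tx": -39.6, "ty": 27.9, "tz": 6.3, "spin": -0.72}, {"claw": -1, "tx": -44.1, "ty": 31, "tz": 7.1, "spin": -0.774}, {"claw": -1, "tx": -44.1, "ty": 31, "tz": 7.1, "spin": -0.774}, {"claw": -1, "tx": -44.1, "ty": 31, "tz": 7.1, "spin": -0.774}, {"claw": -1, "tx": -44.1, "ty": 31, "tz": 7.1, "spin": -0.774}]'

```text
t: 1.72
tool_pos: [0.4998, -0.0437, 0.1605]
eef_rot: [-180.0, 0.0, -112.1]
wrist_force: [0.9, -0.5, -0.2]
gripper_width: 1.001
```

```bash
python3 - <<'E'
from h import *; from bench import bot,optics
o=bot.get_obs(); print(o['t'],o['tool_pos'],o['eef_rot'],o['wrist_force'],o['q'])
c=optics.capture("wrist"); im=c["pixels"][:,:,::-1].copy()
for a in range(6):
    th=np.radians(-22+30+60*a); X=[.5005+.01848*np.cos(th),-.0427+.01848*np.sin(th),.079]; cv2.circle(im,tuple(int(round(v)) for v in proj(c,X)),2,(0,0,255),-1)
cv2.imwrite("pics/w1.png",im); rel(bot.get_obs(),.5005,-.0427,.05,-112)
E
```

```text
1.725 [ 0.49982427 -0.04370408  0.16046341] [-1.79995947e+02  1.66743818e-03 -1.12077223e+02] [ 0.86246688 -0.51796295 -0.21207594] [ 1.29263052e+01  1.11317174e+01 -8.78631033e+00  1.01996992e-03
 -7.00776961e+01 -3.50038760e+01]
tx -0.12 ty -0.01 tz 11.05 spin -0.001 (-0.1 deg)
```

View pics/w1.png

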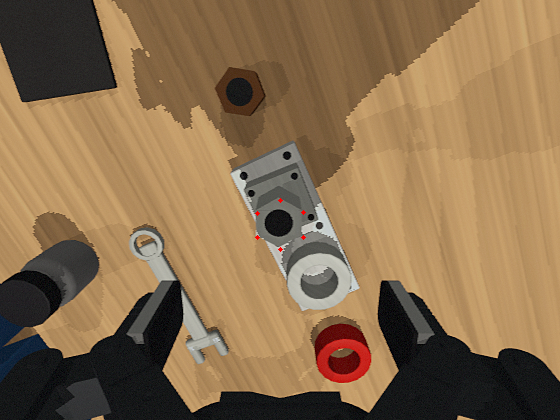

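The dots projected from my hexagon fit land on the grey nut at (279,222), with the same orientation. Descending.

Request:
drive_tool --targets '[{"claw": -1, "tx": -0.1, "tz": 3}, {"claw": -1, "tx": -0.1, "tz": 6}, {"claw": -1, "tx": -0.1, "tz": 8.5}, {"claw": -1, "tx": -0.1, "tz": 10}, {"claw": -1, "tx": -0.1, "tz": 11}, {"claw": -1, "tx": -0.1, "tz": 11}, {"claw": -0.2, "tx": -0.1, "tz": 11}, {"claw": 0.1, "tx": -0.1, "tz": 11}, {"claw": 1, "tx": -0.1, "tz": 11}, {"claw": 1, "tx": -0.1, "tz": 11}, {"claw": 1, "tx": -0.1, "tz": 11}, {"claw": 1, "tx": -0.1, "tz": 11}, {"claw": 1, "tx": -0.1, "tz": 11}]' --force 40

```text
schema error: expected keys claw, tx, ty, tz, spin
```

Request:
drive_tool --targets '[{"claw": -1, "tx": -0.1, "ty": 0, "spin": 0, "tz": 3}, {"claw": -1, "tx": -0.1, "ty": 0, "spin": 0, "tz": 6}, {"claw": -1, "tx": -0.1, "ty": 0, "spin": 0, "tz": 8.5}, {"claw": -1, "tx": -0.1, "ty": 0, "spin": 0, "tz": 10}, {"claw": -1, "tx": -0.1, "ty": 0, "spin": 0, "tz": 11}, {"claw": -1, "tx": -0.1, "ty": 0, "spin": 0, "tz": 11}, {"claw": -0.2, "tx": -0.1, "ty": 0, "spin": 0, "tz": 11}, {"claw": 0.1, "tx": -0.1, "ty": 0, "spin": 0, "tz": 11}, {"claw": 1, "tx": -0.1, "ty": 0, "spin": 0, "tz": 11}, {"claw": 1, "tx": -0.1, "ty": 0, "spin": 0, "tz": 11}, {"claw": 1, "tx": -0.1, "ty": 0, "spin": 0, "tz": 11}, {"claw": 1, "tx": -0.1, "ty": 0, "spin": 0, "tz": 11}, {"claw": 1, "tx": -0.1, "ty": 0, "spin": 0, "tz": 11}]' --force 40

```text
t: 3.4
tool_pos: [0.5011, -0.0419, 0.0509]
eef_rot: [-179.9, 0.0, -112.0]
wrist_force: [-0.9, 1.1, 5.5]
gripper_width: 0.366
```

Request:
drive_tool --targets '[{"claw": 1, "tx": 0, "ty": 0, "spin": 0, "tz": -1}, {"claw": 1, "tx": 0, "ty": 0, "spin": 0, "tz": -3}, {"claw": 1, "tx": 0, "ty": 0, "spin": 0, "tz": -6}, {"claw": 1, "tx": 0, "ty": 0, "spin": 0, "tz": -8}, {"claw": 1, "tx": 0, "ty": 0, "spin": 0, "tz": -8}, {"claw": 1, "tx": 0, "ty": 0, "spin": 0, "tz": -8}]'

```text
t: 4.15
tool_pos: [0.4997, -0.0419, 0.1291]
eef_rot: [179.9, -0.0, -112.0]
wrist_force: [-1.1, 0.5, -1.8]
gripper_width: 0.365
```

```bash
python3 - <<'E'
from h import *; from bench import bot,optics
o=bot.get_obs(); print(o['t'],o['tool_pos'],o['wrist_force'],o['gripper_width'])
c=optics.capture("top"); W=wmap(c); z=W[...,2]
rel(bot.get_obs(),.4007,-.3192,.06,-112)
c=optics.capture("wrist");cv2.imwrite("pics/w2.png",c["pixels"][:,:,::-1])
E
```

```text
4.15 [ 0.49973515 -0.04191089  0.12913385] [-1.07810563  0.47929804 -1.81220537] 0.36488448756458236
tx 29.40 ty -1.24 tz 6.92 spin -0.000 (-0.0 deg)
```

View pics/w2.png

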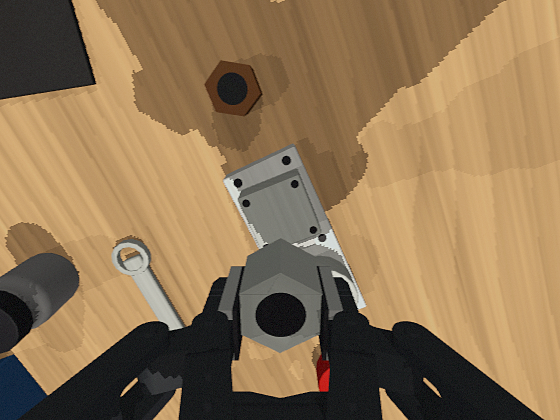

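The nut is held squarely, with its flats against the pads at (280,310). On to the hexagonal pad.

Request:
drive_tool --targets '[{"claw": 1, "tx": 3, "ty": -0.1, "spin": 0, "tz": 0}, {"claw": 1, "tx": 7, "ty": -0.3, "spin": 0, "tz": 0}, {"claw": 1, "tx": 11, "ty": -0.5, "spin": 0, "tz": 0}, {"claw": 1, "tx": 15, "ty": -0.7, "spin": 0, "tz": 0}, {"claw": 1, "tx": 19, "ty": -0.9, "spin": 0, "tz": 0}, {"claw": 1, "tx": 23, "ty": -1.1, "spin": 0, "tz": 1}, {"claw": 1, "tx": 26.5, "ty": -1.2, "spin": 0, "tz": 3}, {"claw": 1, "tx": 28.5, "ty": -1.2, "spin": 0, "tz": 5}, {"claw": 1, "tx": 29.4, "ty": -1.2, "spin": 0, "tz": 7}, {"claw": 1, "tx": 29.4, "ty": -1.2, "spin": 0, "tz": 7}, {"claw": 1, "tx": 29.4, "ty": -1.2, "spin": 0, "tz": 7}, {"claw": 1, "tx": 29.4, "ty": -1.2, "spin": 0, "tz": 7}, {"claw": 1, "tx": 29.4, "ty": -1.2, "spin": 0, "tz": 7}]'

```text
t: 5.88
tool_pos: [0.4022, -0.3189, 0.061]
eef_rot: [-179.9, -0.0, -112.0]
wrist_force: [1.4, -0.4, -1.4]
gripper_width: 0.366
```

```bash
python3 - <<'E'
from h import *; from bench import bot,optics
o=bot.get_obs(); print(o['t'],o['tool_pos'],o['eef_rot'],o['wrist_force'],o['gripper_width'])
rel(bot.get_obs(),.4007,-.3192,.013,-112)
E
```

```text
5.875 [ 0.40218889 -0.31888087  0.06095594] [-1.79925835e+02 -6.70952657e-05 -1.11962186e+02] [ 1.38243726 -0.38065102 -1.3877364 ] 0.3655904365386791
tx 0.09 ty 0.13 tz 4.80 spin 0.001 (0.0 deg)
```

Request:
drive_tool --targets '[{"claw": 1, "tx": 0.05, "ty": 0.1, "spin": 0, "tz": 2}, {"claw": 1, "tx": 0.05, "ty": 0.1, "spin": 0, "tz": 3.5}, {"claw": 1, "tx": 0.05, "ty": 0.1, "spin": 0, "tz": 4.2}, {"claw": 1, "tx": 0.05, "ty": 0.1, "spin": 0, "tz": 4.6}, {"claw": 1, "tx": 0.05, "ty": 0.1, "spin": 0, "tz": 4.85}, {"claw": 1, "tx": 0.05, "ty": 0.1, "spin": 0, "tz": 4.85}, {"claw": 1, "tx": 0.05, "ty": 0.1, "spin": 0, "tz": 4.85}]'

```text
t: 6.75
tool_pos: [0.4007, -0.3192, 0.012]
eef_rot: [-180.0, -0.0, -112.0]
wrist_force: [0.3, -0.8, -1.9]
gripper_width: 0.367
```

Request:
drive_tool --targets '[{"claw": 1, "tx": 0, "ty": 0, "spin": 0, "tz": 0.1}, {"claw": 0.1, "tx": 0, "ty": 0, "spin": 0, "tz": 0.1}, {"claw": -0.3, "tx": 0, "ty": 0, "spin": 0, "tz": 0.1}, {"claw": -0.3, "tx": 0, "ty": 0, "spin": 0, "tz": 0}, {"claw": -0.5, "tx": 0, "ty": 0, "spin": 0, "tz": -1}, {"claw": -0.5, "tx": 0, "ty": 0, "spin": 0, "tz": -4}, {"claw": -0.7, "tx": 0, "ty": 0, "spin": 0, "tz": -8}, {"claw": -1, "tx": 0, "ty": 0, "spin": 0, "tz": -12}, {"claw": -1, "tx": 0, "ty": 0, "spin": 0, "tz": -12}]'

```text
t: 7.88
tool_pos: [0.4026, -0.3204, 0.136]
eef_rot: [-179.5, -0.1, -112.0]
wrist_force: [-0.4, 0.1, -0.8]
gripper_width: 1.005
```

```bash
python3 - <<'E'
from h import *; from bench import bot,optics
c=optics.capture("wrist");cv2.imwrite("pics/w3.png",c["pixels"][:,:,::-1])
c=optics.capture("top"); np.savez("pics/top1.npz",**c);W=wmap(c); z=W[...,2]
m=np.zeros(z.shape,np.uint8); m[225:280,285:325]=1; m&=((z>.04)&(z<.05)).astype(np.uint8)
k,l,s,_=cv2.connectedComponentsWithStats(m); i=1+np.argmax(s[1:,4])
print(s[i],cv2.minAreaRect((W[l==i][:,:2]*1000).astype(np.float32)))
o=bot.get_obs(); print(o['t'],o['tool_pos'],o['q']);rel(o,.4975,-.0442,.12,-89)
E
```

```text
[289 240  24  23 517] ((497.3531494140625, -44.19194030761719), (44.17617416381836, 46.41714096069336), 0.5901748538017273)
7.975 [ 0.40058265 -0.31904948  0.13229852] [-2.10039435e+01  1.33891204e+01 -1.01848565e+01 -2.26678725e-02
 -6.63592022e+01 -9.99617193e-01]
tx -29.11 ty 1.32 tz 1.24 spin -0.402 (-23.0 deg)
```

View pics/w3.png

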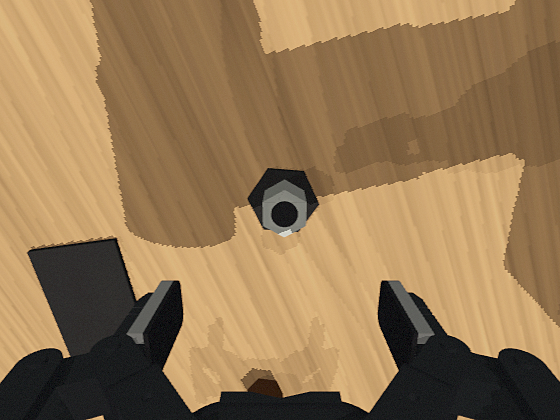

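The nut (284,213) stands on its pad. Next is the block: centre about (0.4975,-0.0442), sides about 0.6°.

Request:
drive_tool --targets '[{"claw": -1, "tx": -3, "ty": 0.1, "spin": -0.05, "tz": 0}, {"claw": -1, "tx": -8, "ty": 0.3, "spin": -0.1, "tz": 0}, {"claw": -1, "tx": -13, "ty": 0.5, "spin": -0.2, "tz": 0}, {"claw": -1, "tx": -18, "ty": 0.8, "spin": -0.3, "tz": 0}, {"claw": -1, "tx": -23, "ty": 1.1, "spin": -0.4, "tz": 0.5}, {"claw": -1, "tx": -27, "ty": 1.3, "spin": -0.4, "tz": 1.2}, {"claw": -1, "tx": -29.1, "ty": 1.3, "spin": -0.4, "tz": 1.2}, {"claw": -1, "tx": -29.1, "ty": 1.3, "spin": -0.4, "tz": 1.2}, {"claw": -1, "tx": -29.1, "ty": 1.3, "spin": -0.4, "tz": 1.2}, {"claw": -1, "tx": -29.1, "ty": 1.3, "spin": -0.4, "tz": 1.2}]'

```text
t: 9.22
tool_pos: [0.4972, -0.0454, 0.1198]
eef_rot: [180.0, -0.0, -89.2]
wrist_force: [-0.0, -0.2, -0.2]
gripper_width: 1.0
```

```bash
python3 - <<'E'
from h import *; from bench import bot,optics
o=bot.get_obs(); print(o['t'],o['tool_pos'],o['eef_rot'])
c=optics.capture("wrist"); im=c["pixels"][:,:,::-1].copy()
for sx in(-1,1):
  for sy in(-1,1):
    th=np.radians(.6); R=np.array([[np.cos(th),-np.sin(th)],[np.sin(th),np.cos(th)]]); p=np.array([.4975,-.0442])+R@[.023*sx,.023*sy]
    cv2.circle(im,tuple(int(round(v)) for v in proj(c,[*p,.045])),2,(0,0,255),-1)
cv2.imwrite("pics/w4.png",im); W=wmap(c);z=W[...,2]
m=((z>.043)&(z<.047)&(np.hypot(W[...,0]-.4975,W[...,1]+.0442)<.036)).astype(np.uint8)
m=cv2.morphologyEx(m,cv2.MORPH_OPEN,np.ones((3,3)))
print(m.sum(),cv2.minAreaRect((W[m>0][:,:2]*1000).astype(np.float32)))
rel(bot.get_obs(),.4975,-.0442,.0225,-89.2)
E
```

```text
9.225 [ 0.49715313 -0.04541201  0.11981708] [ 1.79991172e+02 -6.28946654e-03 -8.91611233e+01]
4235 ((497.9162902832031, -46.23657989501953), (45.93315887451172, 46.45407485961914), 0.08267847448587418)
tx -0.11 ty -0.04 tz 9.73 spin 0.001 (0.0 deg)
```

View pics/w4.png

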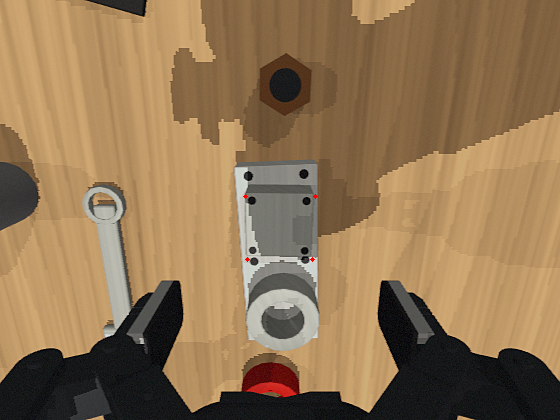

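The dots match the block's top face (247–313, 195–258). Descending onto it.

Request:
drive_tool --targets '[{"claw": -1, "tx": 0, "ty": 0, "spin": 0, "tz": 3}, {"claw": -1, "tx": 0, "ty": 0, "spin": 0, "tz": 6}, {"claw": -1, "tx": 0, "ty": 0, "spin": 0, "tz": 8.5}, {"claw": -1, "tx": 0, "ty": 0, "spin": 0, "tz": 9.4}, {"claw": -1, "tx": 0, "ty": 0, "spin": 0, "tz": 9.7}, {"claw": -1, "tx": 0, "ty": 0, "spin": 0, "tz": 9.7}, {"claw": -0.4, "tx": 0, "ty": 0, "spin": 0, "tz": 9.7}, {"claw": -0.2, "tx": 0, "ty": 0, "spin": 0, "tz": 9.7}, {"claw": 1, "tx": 0, "ty": 0, "spin": 0, "tz": 9.7}, {"claw": 1, "tx": 0, "ty": 0, "spin": 0, "tz": 9.7}, {"claw": 1, "tx": 0, "ty": 0, "spin": 0, "tz": 9.7}, {"claw": 1, "tx": 0, "ty": 0, "spin": 0, "tz": 9.7}]' --force 50

```text
t: 10.78
tool_pos: [0.498, -0.0445, 0.0236]
eef_rot: [-179.9, -0.0, -89.1]
wrist_force: [-1.4, 1.4, 6.1]
gripper_width: 0.529
```

Request:
drive_tool --targets '[{"claw": 1, "tx": 0, "ty": 0, "spin": 0, "tz": -0.8}, {"claw": 1, "tx": 0, "ty": 0, "spin": 0, "tz": -2.5}, {"claw": 1, "tx": 0, "ty": 0, "spin": 0, "tz": -5}, {"claw": 1, "tx": 0, "ty": 0, "spin": 0, "tz": -8}, {"claw": 1, "tx": 0, "ty": 0, "spin": 0, "tz": -8}, {"claw": 1, "tx": 0, "ty": 0, "spin": 0, "tz": -8}]'

```text
t: 11.52
tool_pos: [0.4963, -0.0444, 0.1014]
eef_rot: [179.9, 0.0, -89.1]
wrist_force: [0.2, 0.3, -3.8]
gripper_width: 0.528
```

```bash
python3 - <<'E'
from h import *; from bench import bot,optics
o=bot.get_obs(); print(o['t'],o['tool_pos'],o['wrist_force'],o['gripper_width'],o['q'])
c=optics.capture("wrist"); cv2.imwrite("pics/w5.png",c["pixels"][:,:,::-1])
rel(bot.get_obs(),.588,.2675,.06,-75.2)
E
```

```text
11.525 [ 0.49629634 -0.0443655   0.1014455 ] [ 0.22922133  0.33968854 -3.77744085] 0.5281355189247559 [ 12.8983304   13.57750475 -14.82511944  -0.06642544 -61.73011091
 -11.98172226]
tx -31.05 ty -9.68 tz 4.09 spin -0.243 (-13.9 deg)
```

View pics/w5.png

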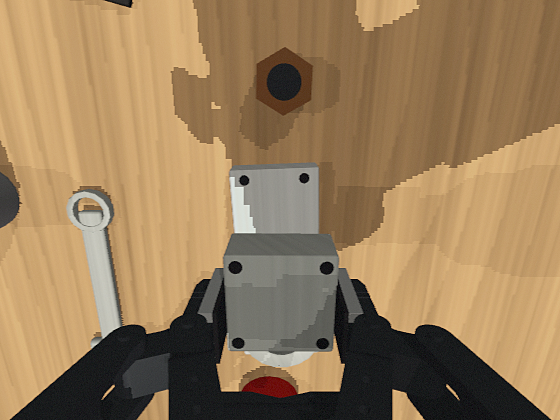

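Request:
drive_tool --targets '[{"claw": 1, "tx": -3, "ty": -0.9, "spin": -0.03, "tz": 0}, {"claw": 1, "tx": -7, "ty": -2.2, "spin": -0.06, "tz": 0}, {"claw": 1, "tx": -11, "ty": -3.4, "spin": -0.09, "tz": 0}, {"claw": 1, "tx": -15, "ty": -4.7, "spin": -0.12, "tz": 0}, {"claw": 1, "tx": -19, "ty": -5.9, "spin": -0.15, "tz": 0}, {"claw": 1, "tx": -23, "ty": -7.2, "spin": -0.18, "tz": 0}, {"claw": 1, "tx": -27, "ty": -8.4, "spin": -0.21, "tz": 1}, {"claw": 1, "tx": -30, "ty": -9.4, "spin": -0.24, "tz": 3}, {"claw": 1, "tx": -31.1, "ty": -9.7, "spin": -0.243, "tz": 4.1}, {"claw": 1, "tx": -31.1, "ty": -9.7, "spin": -0.243, "tz": 4.1}, {"claw": 1, "tx": -31.1, "ty": -9.7, "spin": -0.243, "tz": 4.1}, {"claw": 1, "tx": -31.1, "ty": -9.7, "spin": -0.243, "tz": 4.1}]'

```text
t: 13.08
tool_pos: [0.5898, 0.2673, 0.0628]
eef_rot: [-179.9, 0.0, -75.2]
wrist_force: [-0.7, -0.1, -3.4]
gripper_width: 0.523
```

```bash
python3 - <<'E'
from h import *; from bench import bot,optics
o=bot.get_obs(); print(o['t'],o['tool_pos'],o['eef_rot'])
c=optics.capture("wrist"); cv2.imwrite("pics/w6.png",c["pixels"][:,:,::-1])
rel(bot.get_obs(),.588,.2675,.0105,-75.2)
E
```

```text
13.075 [0.5898464  0.26731327 0.06283489] [-1.79921633e+02  1.96228134e-02 -7.52176487e+01]
tx -0.05 ty 0.18 tz 5.23 spin -0.000 (-0.0 deg)
```

View pics/w6.png

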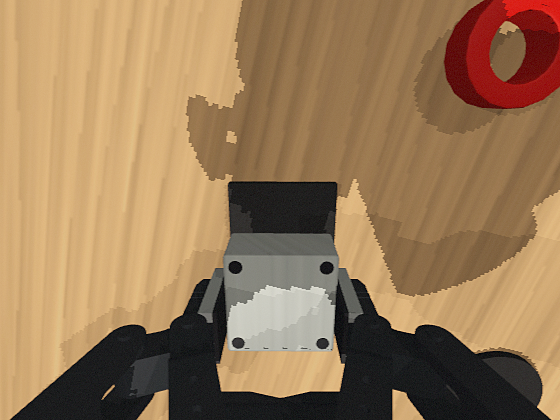

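Block parallel to its pad. Lowering.

Request:
drive_tool --targets '[{"claw": 1, "tx": 0, "ty": 0.1, "spin": 0, "tz": 2}, {"claw": 1, "tx": 0, "ty": 0.1, "spin": 0, "tz": 3.8}, {"claw": 1, "tx": 0, "ty": 0.1, "spin": 0, "tz": 4.7}, {"claw": 1, "tx": 0, "ty": 0.1, "spin": 0, "tz": 5.1}, {"claw": 1, "tx": 0, "ty": 0.1, "spin": 0, "tz": 5.25}, {"claw": 1, "tx": 0, "ty": 0.1, "spin": 0, "tz": 5.25}, {"claw": 1, "tx": 0, "ty": 0.1, "spin": 0, "tz": 5.25}]'

```text
t: 14.0
tool_pos: [0.5888, 0.268, 0.0098]
eef_rot: [-179.9, 0.0, -75.2]
wrist_force: [0.4, 0.1, -3.7]
gripper_width: 0.527
```

Request:
drive_tool --targets '[{"claw": 1, "tx": 0, "ty": 0, "spin": 0, "tz": 0.1}, {"claw": 1, "tx": 0, "ty": 0, "spin": 0, "tz": 0.15}, {"claw": 1, "tx": 0, "ty": 0, "spin": 0, "tz": 0.15}]'

```text
t: 14.38
tool_pos: [0.5889, 0.268, 0.0096]
eef_rot: [-179.9, 0.0, -75.1]
wrist_force: [-3.8, -0.7, 6.6]
gripper_width: 0.525
```

Contact (+6.6 N). Releasing.

Request:
drive_tool --targets '[{"claw": -0.3, "tx": 0, "ty": 0, "spin": 0, "tz": 0.1}, {"claw": -0.6, "tx": 0, "ty": 0, "spin": 0, "tz": 0.1}, {"claw": -0.8, "tx": 0, "ty": 0, "spin": 0, "tz": 0}, {"claw": -1, "tx": 0, "ty": 0, "spin": 0, "tz": -1}, {"claw": -1, "tx": 0, "ty": 0, "spin": 0, "tz": -4}, {"claw": -1, "tx": 0, "ty": 0, "spin": 0, "tz": -8}, {"claw": -1, "tx": 0, "ty": 0, "spin": 0, "tz": -12}, {"claw": -1, "tx": 0, "ty": 0, "spin": 0, "tz": -12}]'

```text
t: 15.38
tool_pos: [0.5908, 0.2689, 0.1331]
eef_rot: [-179.5, 0.1, -75.1]
wrist_force: [-0.1, 0.2, -0.7]
gripper_width: 0.999
```

```bash
python3 - <<'E'
from h import *; from bench import bot,optics
c=optics.capture("wrist"); cv2.imwrite("pics/w7.png",c["pixels"][:,:,::-1]);W=wmap(c);z=W[...,2]
m=((z>.027)&(z<.035)&(np.hypot(W[...,0]-.588,W[...,1]-.2675)<.04)).astype(np.uint8)
print(m.sum(),cv2.minAreaRect((W[m>0][:,:2]*1000).astype(np.float32)))
m=((z>.004)&(z<.009)&(np.hypot(W[...,0]-.588,W[...,1]-.2675)<.06)).astype(np.uint8); m=cv2.morphologyEx(m,cv2.MORPH_OPEN,np.ones((3,3)))
print(m.sum(),cv2.minAreaRect((W[m>0][:,:2]*1000).astype(np.float32)))
c=optics.capture("top"); W=wmap(c); z=W[...,2]
m=np.zeros(z.shape,np.uint8); m[225:280,240:290]=1; m&=((z>.04)&(z<.05)).astype(np.uint8)
print(cv2.minAreaRect((W[m>0][:,:2]*1000).astype(np.float32)))
o=bot.get_obs(); print(o['t'],o['tool_pos'],o['q']);rel(o,.4938,.0318,.12,-87)
E
```

```text
3561 ((588.7505493164062, 265.84625244140625), (46.0876579284668, 46.02724075317383), 14.794745445251465)
2416 ((588.6526489257812, 265.0492248535156), (66.03224182128906, 66.47412872314453), 14.617663383483887)
((493.58172607421875, 31.901702880859375), (53.908851623535156, 53.61321258544922), 46.385982513427734)
15.475 [0.58859525 0.26796289 0.12857513] [ 3.82805369e+01  2.79800122e+01  1.09600052e+01 -1.74291628e-02
 -7.28976862e+01 -2.34426506e+01]
tx 20.40 ty 15.21 tz 0.82 spin 0.207 (11.8 deg)
```

View pics/w7.png

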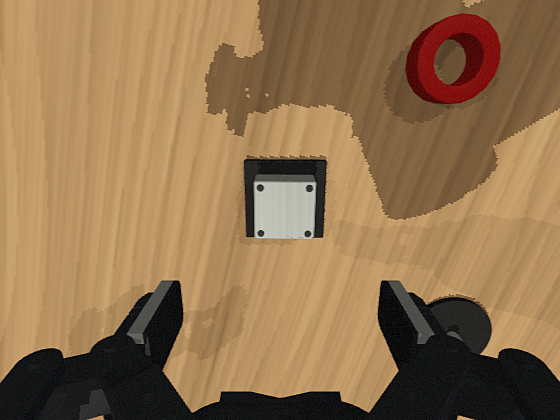

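The block is centred on its pad to about 1 mm and 0.2°. Next, the steel ring.

Request:
drive_tool --targets '[{"claw": -1, "tx": 3, "ty": 2.2, "spin": 0.03, "tz": 0}, {"claw": -1, "tx": 7, "ty": 5.2, "spin": 0.07, "tz": 0}, {"claw": -1, "tx": 11, "ty": 8.2, "spin": 0.11, "tz": 0}, {"claw": -1, "tx": 15, "ty": 11.2, "spin": 0.15, "tz": 0}, {"claw": -1, "tx": 18.5, "ty": 13.8, "spin": 0.2, "tz": 0}, {"claw": -1, "tx": 20.4, "ty": 15.2, "spin": 0.2, "tz": 0.8}, {"claw": -1, "tx": 20.4, "ty": 15.2, "spin": 0.2, "tz": 0.8}, {"claw": -1, "tx": 20.4, "ty": 15.2, "spin": 0.2, "tz": 0.8}, {"claw": -1, "tx": 20.4, "ty": 15.2, "spin": 0.2, "tz": 0.8}]'

```text
t: 16.6
tool_pos: [0.4942, 0.0324, 0.1197]
eef_rot: [180.0, -0.0, -86.6]
wrist_force: [0.1, -0.5, -0.0]
gripper_width: 1.003
```

```bash
python3 - <<'E'
from h import *; from bench import bot,optics
o=bot.get_obs(); print(o['t'],o['tool_pos'],o['eef_rot'])
c=optics.capture("wrist"); cv2.imwrite("pics/w8.png",c["pixels"][:,:,::-1]); W=wmap(c);z=W[...,2]
m=((z>.043)&(z<.047)&(np.hypot(W[...,0]-.494,W[...,1]-.032)<.04)).astype(np.uint8)
m=cv2.morphologyEx(m,cv2.MORPH_OPEN,np.ones((3,3)))
print(m.sum(),cv2.minAreaRect((W[m>0][:,:2]*1000).astype(np.float32)))
rel(bot.get_obs(),.494,.0314,.0225,-87)
E
```

```text
16.6 [0.49421876 0.03237862 0.11969425] [ 1.79997818e+02 -2.34600574e-03 -8.65664964e+01]
3257 ((493.9874267578125, 29.502750396728516), (54.72932434082031, 54.74688720703125), 47.047847747802734)
tx 0.10 ty 0.02 tz 9.72 spin 0.008 (0.4 deg)
```

View pics/w8.png

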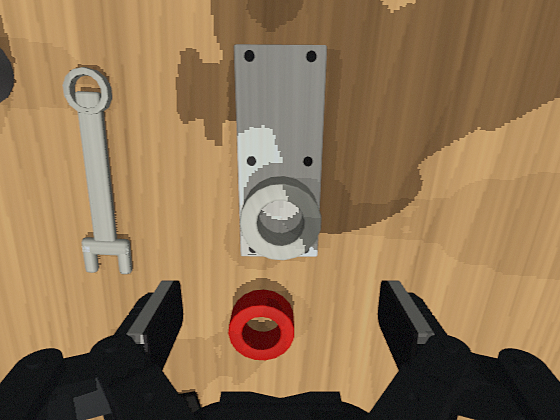

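The grey ring (280,225) lies clear of the red one (261,330). Grasping it.

Request:
drive_tool --targets '[{"claw": -1, "tx": 0.2, "ty": 0, "spin": 0, "tz": 3}, {"claw": -1, "tx": 0.2, "ty": 0, "spin": 0, "tz": 6}, {"claw": -1, "tx": 0.2, "ty": 0, "spin": 0, "tz": 8.5}, {"claw": -1, "tx": 0.2, "ty": 0, "spin": 0, "tz": 9.4}, {"claw": -1, "tx": 0.2, "ty": 0, "spin": 0, "tz": 9.8}, {"claw": -1, "tx": 0.2, "ty": 0, "spin": 0, "tz": 9.8}, {"claw": -0.5, "tx": 0.2, "ty": 0, "spin": 0, "tz": 9.8}, {"claw": -0.4, "tx": 0.2, "ty": 0, "spin": 0, "tz": 9.8}, {"claw": 1, "tx": 0.2, "ty": 0, "spin": 0, "tz": 9.8}, {"claw": 1, "tx": 0.2, "ty": 0, "spin": 0, "tz": 9.8}, {"claw": 1, "tx": 0.2, "ty": 0, "spin": 0, "tz": 9.8}, {"claw": 1, "tx": 0.2, "ty": 0, "spin": 0, "tz": 9.8}]' --force 50

```text
t: 18.15
tool_pos: [0.4944, 0.0297, 0.0229]
eef_rot: [-179.9, 0.0, -86.6]
wrist_force: [-2.7, 0.1, 7.2]
gripper_width: 0.643
```

Request:
drive_tool --targets '[{"claw": 1, "tx": 0, "ty": 0, "spin": 0, "tz": -0.8}, {"claw": 1, "tx": 0, "ty": 0, "spin": 0, "tz": -2.5}, {"claw": 1, "tx": 0, "ty": 0, "spin": 0, "tz": -5}, {"claw": 1, "tx": 0, "ty": 0, "spin": 0, "tz": -8}, {"claw": 1, "tx": 0, "ty": 0, "spin": 0, "tz": -8}, {"claw": 1, "tx": 0, "ty": 0, "spin": 0, "tz": -8}]'

```text
t: 18.9
tool_pos: [0.493, 0.0296, 0.1008]
eef_rot: [179.9, 0.0, -86.6]
wrist_force: [-0.7, 0.1, -2.9]
gripper_width: 0.642
```

```bash
python3 - <<'E'
from h import *; from bench import bot,optics
o=bot.get_obs(); print(o['t'],o['tool_pos'],o['eef_rot'],o['wrist_force'],o['gripper_width'],o['q'])
c=optics.capture("wrist"); cv2.imwrite("pics/w9.png",c["pixels"][:,:,::-1]); W=wmap(c);z=W[...,2]
T=o['tool_pos']; zt=T[2]+.0225
m=((abs(z-zt)<.004)&(np.hypot(W[...,0]-T[0],W[...,1]-T[1])<.027)).astype(np.uint8)
print(m.sum(),np.median(z[m>0]),cv2.minAreaRect((W[m>0][:,:2]*1000).astype(np.float32)))
rel(bot.get_obs(),.4037,.353,.08,-60)
E
```

```text
18.9 [0.49304309 0.02959228 0.10082757] [ 1.79897827e+02  1.45083071e-02 -8.66477627e+01] [-0.70638081  0.12828412 -2.91494942] 0.6423015977231068 [ 2.16150727e+01  1.31252356e+01 -1.55378398e+01 -5.21458558e-02
 -6.14294141e+01 -1.82378473e+01]
7891 0.12271891204882347 ((493.0441589355469, 29.495025634765625), (53.66731262207031, 53.75596618652344), 53.1729736328125)
tx -32.82 ty 7.00 tz 2.06 spin -0.465 (-26.6 deg)
```

View pics/w9.png

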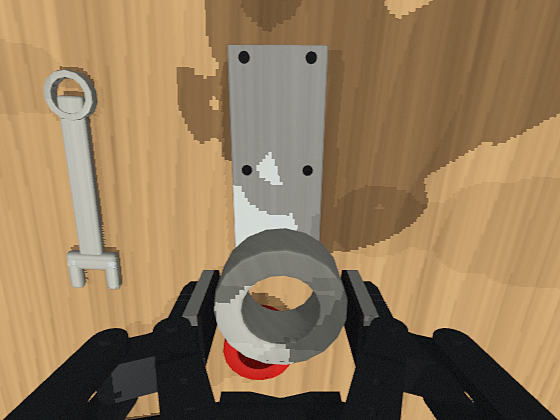

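Request:
drive_tool --targets '[{"claw": 1, "tx": -3, "ty": 0.6, "spin": -0.04, "tz": 0}, {"claw": 1, "tx": -7, "ty": 1.5, "spin": -0.1, "tz": 0}, {"claw": 1, "tx": -11, "ty": 2.3, "spin": -0.16, "tz": 0}, {"claw": 1, "tx": -15, "ty": 3.2, "spin": -0.22, "tz": 0}, {"claw": 1, "tx": -19, "ty": 4.1, "spin": -0.28, "tz": 0}, {"claw": 1, "tx": -23, "ty": 4.9, "spin": -0.34, "tz": 0}, {"claw": 1, "tx": -27, "ty": 5.8, "spin": -0.4, "tz": 0}, {"claw": 1, "tx": -30.5, "ty": 6.5, "spin": -0.46, "tz": 1}, {"claw": 1, "tx": -32.8, "ty": 7, "spin": -0.46, "tz": 2}, {"claw": 1, "tx": -32.8, "ty": 7, "spin": -0.46, "tz": 2}, {"claw": 1, "tx": -32.8, "ty": 7, "spin": -0.46, "tz": 2}, {"claw": 1, "tx": -32.8, "ty": 7, "spin": -0.46, "tz": 2}]'

```text
t: 20.45
tool_pos: [0.4051, 0.3522, 0.0819]
eef_rot: [-180.0, -0.0, -60.3]
wrist_force: [-0.2, -1.2, -2.2]
gripper_width: 0.642
```

```bash
python3 - <<'E'
from h import *; from bench import bot,optics
o=bot.get_obs(); print(o['t'],o['tool_pos'],o['eef_rot'],o['wrist_force'])
c=optics.capture("wrist"); im=c["pixels"][:,:,::-1].copy(); W=wmap(c);z=W[...,2]
T=o['tool_pos']; zt=T[2]+.0222
m=((abs(z-zt)<.003)&(np.hypot(W[...,0]-T[0],W[...,1]-T[1])<.034)).astype(np.uint8)
print(m.sum(),np.median(z[m>0]))
cs,hi=cv2.findContours(m,cv2.RETR_CCOMP,cv2.CHAIN_APPROX_NONE)
for k,q in enumerate(cs):
    if len(q)>60:
        p=np.array([W[y,x,:2] for x,y in q[:,0]])*1000; A=np.c_[2*p,np.ones(len(p))]; s=np.linalg.lstsq(A,(p**2).sum(1),rcond=None)[0]; print(k,hi[0][k][3],len(q),s[:2],np.sqrt(s[2]+s[0]**2+s[1]**2))
cv2.circle(im,tuple(int(round(v)) for v in proj(c,[.4036,.353,.021])),3,(0,0,255),-1)
cv2.imwrite("pics/w10.png",im)
m=((z>.004)&(z<.009)&(np.hypot(W[...,0]-.404,W[...,1]-.353)<.06))
print(m.sum())
rel(bot.get_obs(),.4037,.353,.04,-60)
E
```

```text
20.45 [0.40506499 0.3522326  0.08190635] [-1.79997066e+02 -5.75721465e-03 -6.03390239e+01] [-0.24404678 -1.18244489 -2.17441989]
8927 0.10379879481170337
3 -1 527 [405.21850487 351.36570158] 28.22510298675021
35 3 221 [404.84059046 351.56357276] 16.061849658707473
5725
tx -0.13 ty 0.09 tz 4.20 spin -0.006 (-0.3 deg)
```

View pics/w10.png

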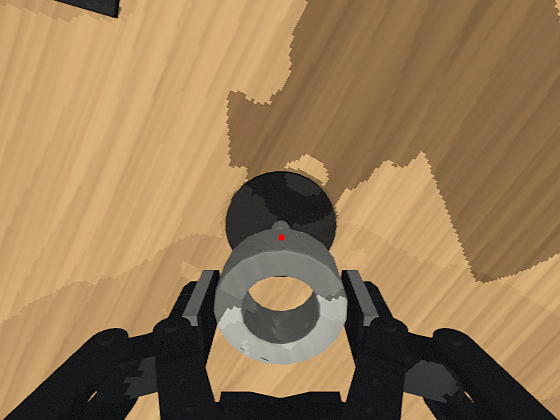

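```bash
python3 - <<'E'
from h import *; from bench import bot,optics
c=optics.capture("wrist"); im=c["pixels"][:,:,::-1].copy()
for a in np.arange(0,360,10):
    X=[.4040+.038*np.cos(np.radians(a)),.3529+.038*np.sin(np.radians(a)),.006]; cv2.circle(im,tuple(int(round(v)) for v in proj(c,X)),1,(0,0,255),-1)
for a in np.arange(0,360,30):
    X=[.4040+.006*np.cos(np.radians(a)),.3529+.006*np.sin(np.radians(a)),.021]; cv2.circle(im,tuple(int(round(v)) for v in proj(c,X)),0,(0,255,255),-1)
cv2.imwrite("pics/w11.png",cv2.resize(im[150:290,200:360],None,fx=4,fy=4,interpolation=cv2.INTER_NEAREST))
print(c["R"][2],-c["R"].T@np.ravel(c["t"]))
E
```

```text
[-0.1591281   0.27990912 -0.9467466 ] [0.44607353 0.27970024 0.22455055]
```

View pics/w11.png

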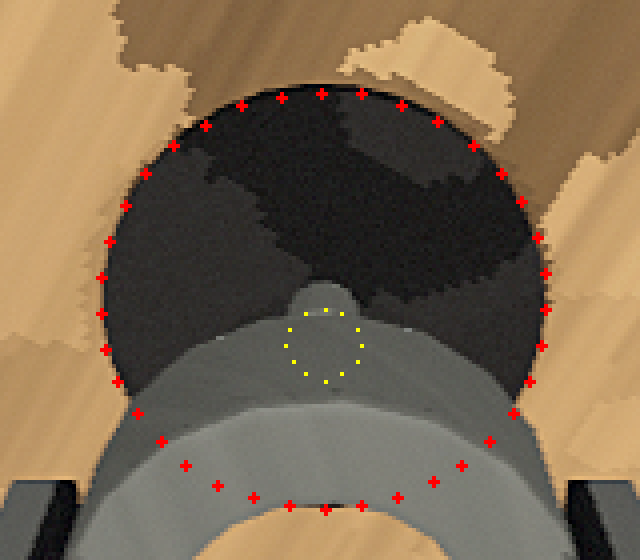

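The projected pad outline agrees within about 1 mm and the ring is centred over it. Lowering straight down.

Request:
drive_tool --targets '[{"claw": 1, "tx": 0, "ty": 0, "spin": 0, "tz": 2}, {"claw": 1, "tx": 0, "ty": 0, "spin": 0, "tz": 4}, {"claw": 1, "tx": 0, "ty": 0, "spin": 0, "tz": 5}, {"claw": 1, "tx": 0, "ty": 0, "spin": 0, "tz": 6}, {"claw": 1, "tx": 0, "ty": 0, "spin": 0, "tz": 6.6}, {"claw": 1, "tx": 0, "ty": 0, "spin": 0, "tz": 7}, {"claw": 1, "tx": 0, "ty": 0, "spin": 0, "tz": 7.15}, {"claw": 1, "tx": 0, "ty": 0, "spin": 0, "tz": 7.15}, {"claw": 1, "tx": 0, "ty": 0, "spin": 0, "tz": 7.15}]'

```text
t: 21.68
tool_pos: [0.4048, 0.3531, 0.0106]
eef_rot: [-180.0, 0.0, -60.3]
wrist_force: [0.4, 0.1, -3.1]
gripper_width: 0.644
```

Request:
drive_tool --targets '[{"claw": 1, "tx": 0, "ty": 0, "spin": 0, "tz": 0.1}, {"claw": 1, "tx": 0, "ty": 0, "spin": 0, "tz": 0.2}, {"claw": 1, "tx": 0, "ty": 0, "spin": 0, "tz": 0.2}]'

```text
t: 22.05
tool_pos: [0.4048, 0.3531, 0.009]
eef_rot: [-180.0, 0.0, -60.2]
wrist_force: [-2.9, -1.5, 5.1]
gripper_width: 0.642
```

Contact. Releasing.

Request:
drive_tool --targets '[{"claw": -0.5, "tx": 0, "ty": 0, "spin": 0, "tz": 0}, {"claw": -0.8, "tx": 0, "ty": 0, "spin": 0, "tz": 0}, {"claw": -1, "tx": 0, "ty": 0, "spin": 0, "tz": 0}, {"claw": -1, "tx": 0, "ty": 0, "spin": 0, "tz": -1}, {"claw": -1, "tx": 0, "ty": 0, "spin": 0, "tz": -4}, {"claw": -1, "tx": 0, "ty": 0, "spin": 0, "tz": -8}, {"claw": -1, "tx": 0, "ty": 0, "spin": 0, "tz": -12}, {"claw": -1, "tx": 0, "ty": 0, "spin": 0, "tz": -12}]'

```text
t: 23.05
tool_pos: [0.4064, 0.3548, 0.1327]
eef_rot: [-179.5, 0.2, -60.2]
wrist_force: [-0.1, 0.8, 0.3]
gripper_width: 0.998
```

```bash
python3 - <<'E'
from h import *; from bench import bot,optics
c=optics.capture("wrist"); cv2.imwrite("pics/w12.png",c["pixels"][:,:,::-1])
c=optics.capture("top"); W=wmap(c); z=W[...,2]
m=np.zeros(z.shape,np.uint8); m[225:280,235:330]=1; m&=((z>.013)&(z<.03)).astype(np.uint8);m=cv2.morphologyEx(m,cv2.MORPH_OPEN,np.ones((3,3)))
print(cv2.minAreaRect((W[m>0][:,:2]*1000).astype(np.float32)))
o=bot.get_obs(); print(o['t'],o['tool_pos'],o['q']);rel(o,.496,-.0065,.10,-87.1)
E
```

```text
((496.7950439453125, -6.083015441894531), (60.168514251708984, 150.140380859375), 3.008427619934082)
23.15 [0.40464849 0.35307494 0.12880411] [ 5.77998737e+01  1.62075915e+01 -6.89167338e+00 -2.33370660e-02
 -6.68344700e+01 -2.80657676e+01]
tx 35.76 ty 9.90 tz 2.84 spin 0.468 (26.8 deg)
```

View pics/w12.png

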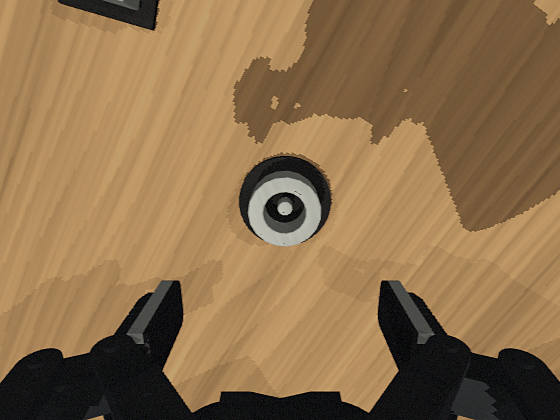

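The ring is flat over the pin (285,208). Now the plate.

Request:
drive_tool --targets '[{"claw": -1, "tx": 3, "ty": 0.8, "spin": 0.05, "tz": 0}, {"claw": -1, "tx": 7, "ty": 1.9, "spin": 0.1, "tz": 0}, {"claw": -1, "tx": 12, "ty": 3.3, "spin": 0.18, "tz": 0}, {"claw": -1, "tx": 17, "ty": 4.7, "spin": 0.26, "tz": 0}, {"claw": -1, "tx": 22, "ty": 6.1, "spin": 0.34, "tz": 0}, {"claw": -1, "tx": 27, "ty": 7.5, "spin": 0.42, "tz": 0}, {"claw": -1, "tx": 32, "ty": 8.9, "spin": 0.468, "tz": 1}, {"claw": -1, "tx": 35.8, "ty": 9.9, "spin": 0.468, "tz": 2.8}, {"claw": -1, "tx": 35.8, "ty": 9.9, "spin": 0.468, "tz": 2.8}, {"claw": -1, "tx": 35.8, "ty": 9.9, "spin": 0.468, "tz": 2.8}, {"claw": -1, "tx": 35.8, "ty": 9.9, "spin": 0.468, "tz": 2.8}, {"claw": -1, "tx": 35.8, "ty": 9.9, "spin": 0.468, "tz": 2.8}]'

```text
t: 24.65
tool_pos: [0.4964, -0.0061, 0.1006]
eef_rot: [-180.0, 0.0, -87.0]
wrist_force: [-0.1, 0.7, 0.0]
gripper_width: 1.003
```

```bash
python3 - <<'E'
from h import *; from bench import bot,optics
o=bot.get_obs(); print(o['t'],o['tool_pos'],o['eef_rot'])
c=optics.capture("wrist"); cv2.imwrite("pics/w13.png",c["pixels"][:,:,::-1]); W=wmap(c);z=W[...,2]
m=((z>.017)&(z<.024)&(np.hypot(W[...,0]-.4967,W[...,1]+.0065)<.085)&(abs(W[...,0]-.4967)<.038)).astype(np.uint8)
m=cv2.morphologyEx(m,cv2.MORPH_OPEN,np.ones((3,3)))
print(m.sum(),cv2.minAreaRect((W[m>0][:,:2]*1000).astype(np.float32)))
rel(bot.get_obs(),.4967,-.007,-.002,-87)
E
```

```text
24.65 [ 0.49642969 -0.00614008  0.10061219] [-1.79963206e+02  1.06538161e-02 -8.69919059e+01]
17759 ((496.8832702636719, -8.448081970214844), (60.18339157104492, 149.26914978027344), 3.0035037994384766)
tx 0.08 ty -0.02 tz 10.26 spin -0.000 (-0.0 deg)
```

View pics/w13.png

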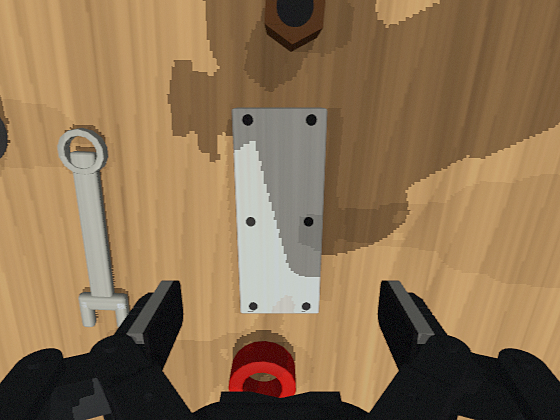

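Request:
drive_tool --targets '[{"claw": -1, "tx": 0.12, "ty": 0, "spin": 0, "tz": 3}, {"claw": -1, "tx": 0.12, "ty": 0, "spin": 0, "tz": 6}, {"claw": -1, "tx": 0.12, "ty": 0, "spin": 0, "tz": 8.5}, {"claw": -1, "tx": 0.12, "ty": 0, "spin": 0, "tz": 9.6}, {"claw": -1, "tx": 0.12, "ty": 0, "spin": 0, "tz": 10.1}, {"claw": -1, "tx": 0.12, "ty": 0, "spin": 0, "tz": 10.1}, {"claw": -0.55, "tx": 0.12, "ty": 0, "spin": 0, "tz": 10.1}, {"claw": -0.45, "tx": 0.12, "ty": 0, "spin": 0, "tz": 10.1}, {"claw": 1, "tx": 0.12, "ty": 0, "spin": 0, "tz": 10.1}, {"claw": 1, "tx": 0.12, "ty": 0, "spin": 0, "tz": 10.1}, {"claw": 1, "tx": 0.12, "ty": 0, "spin": 0, "tz": 10.1}, {"claw": 1, "tx": 0.12, "ty": 0, "spin": 0, "tz": 10.1}]' --force 70

```text
t: 26.2
tool_pos: [0.4971, -0.0081, 0.0005]
eef_rot: [-179.9, 0.0, -87.1]
wrist_force: [-2.4, -0.4, 6.8]
gripper_width: 0.682
```

Request:
drive_tool --targets '[{"claw": 1, "tx": 0, "ty": 0, "spin": 0, "tz": -0.3}, {"claw": 1, "tx": 0, "ty": 0, "spin": 0, "tz": -0.8}, {"claw": 1, "tx": 0, "ty": 0, "spin": 0, "tz": -1.5}, {"claw": 1, "tx": 0, "ty": 0, "spin": 0, "tz": -1.5}]'

```text
t: 26.7
tool_pos: [0.4969, -0.0081, 0.0149]
eef_rot: [-179.9, 0.0, -87.1]
wrist_force: [0.9, 0.3, -4.9]
gripper_width: 0.683
```

```bash
python3 - <<'E'
from h import *; from bench import bot,optics
o=bot.get_obs(); print(o['t'],o['tool_pos'],o['eef_rot'],o['wrist_force'],o['moment'],o['gripper_width'])
c=optics.capture("wrist"); cv2.imwrite("pics/w14.png",c["pixels"][:,:,::-1])
E
```

```text
26.7 [ 0.49687342 -0.00809684  0.01487658] [-1.79928799e+02  1.34043964e-02 -8.70739087e+01] [ 0.91316674  0.25847158 -4.91015408] [0.04120175 0.04515095 0.03045191] 0.6833607237112052
```

View pics/w14.png

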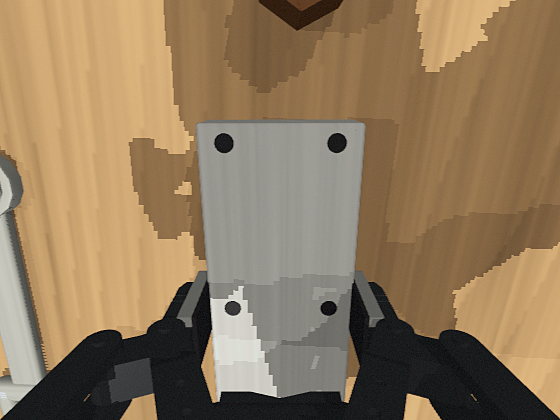

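Plate gripped level (58 mm reading, 4.9 N). Lifting it.

Request:
drive_tool --targets '[{"claw": 1, "tx": 0, "ty": 0, "spin": 0, "tz": -1.5}, {"claw": 1, "tx": 0, "ty": 0, "spin": 0, "tz": -4}, {"claw": 1, "tx": 0, "ty": 0, "spin": 0, "tz": -6.5}, {"claw": 1, "tx": 0, "ty": 0, "spin": 0, "tz": -8}, {"claw": 1, "tx": 0, "ty": 0, "spin": 0, "tz": -8}, {"claw": 1, "tx": 0, "ty": 0, "spin": 0, "tz": -8}]'

```text
t: 27.5
tool_pos: [0.4956, -0.0082, 0.0932]
eef_rot: [179.9, 0.0, -87.1]
wrist_force: [-0.4, -0.2, -5.1]
gripper_width: 0.684
```

```bash
python3 - <<'E'
from h import *; from bench import bot,optics
o=bot.get_obs(); print(o['t'],o['tool_pos'],o['gripper_width'])
c=optics.capture("top"); W=wmap(c); z=W[...,2]
rel(bot.get_obs(),.6083,-.2686,.06,-103.8)
E
```

```text
27.5 [ 0.49557875 -0.00824279  0.09322487] 0.6837960030000381
tx 26.57 ty -9.95 tz 3.29 spin 0.292 (16.7 deg)
```

Request:
drive_tool --targets '[{"claw": 1, "tx": 2, "ty": -0.4, "spin": 0.02, "tz": 0}, {"claw": 1, "tx": 5, "ty": -1, "spin": 0.05, "tz": 0}, {"claw": 1, "tx": 8.5, "ty": -2, "spin": 0.09, "tz": 0}, {"claw": 1, "tx": 12, "ty": -3.4, "spin": 0.13, "tz": 0}, {"claw": 1, "tx": 15.5, "ty": -5, "spin": 0.17, "tz": 0}, {"claw": 1, "tx": 19, "ty": -6.6, "spin": 0.21, "tz": 0}, {"claw": 1, "tx": 22.5, "ty": -8.2, "spin": 0.25, "tz": 0.5}, {"claw": 1, "tx": 25, "ty": -9.3, "spin": 0.28, "tz": 1.5}, {"claw": 1, "tx": 26.5, "ty": -9.9, "spin": 0.292, "tz": 3}, {"claw": 1, "tx": 26.6, "ty": -9.9, "spin": 0.292, "tz": 3.3}, {"claw": 1, "tx": 26.6, "ty": -9.9, "spin": 0.292, "tz": 3.3}, {"claw": 1, "tx": 26.6, "ty": -9.9, "spin": 0.292, "tz": 3.3}, {"claw": 1, "tx": 26.6, "ty": -9.9, "spin": 0.292, "tz": 3.3}]'

```text
t: 29.18
tool_pos: [0.6092, -0.2683, 0.0622]
eef_rot: [-179.9, 0.0, -103.8]
wrist_force: [0.5, 0.7, -4.2]
gripper_width: 0.681
```

```bash
python3 - <<'E'
from h import *; from bench import bot,optics
o=bot.get_obs(); print(o['t'],o['tool_pos'],o['eef_rot'],o['wrist_force'])
c=optics.capture("wrist"); cv2.imwrite("pics/w15.png",c["pixels"][:,:,::-1])
rel(bot.get_obs(),.6083,-.2686,.006,-103.8)
E
```

```text
29.175 [ 0.60916    -0.26826754  0.06218101] [-1.79923429e+02  4.18590225e-03 -1.03755185e+02] [ 0.45650061  0.67840902 -4.16447041]
tx 0.04 ty 0.08 tz 5.60 spin 0.001 (0.0 deg)
```

View pics/w15.png

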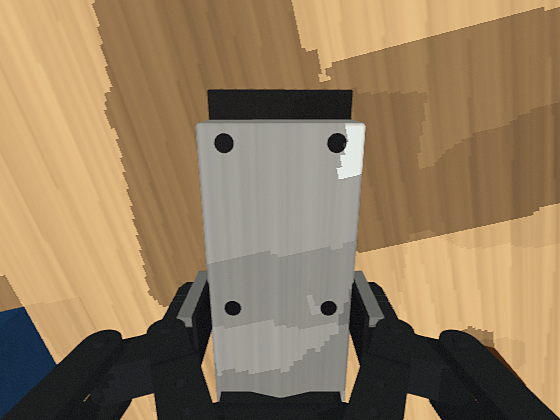

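Plate is parallel to and centred over its pad (visible at 208–352, row 90). Lowering.

Request:
drive_tool --targets '[{"claw": 1, "tx": 0, "ty": 0, "spin": 0, "tz": 2}, {"claw": 1, "tx": 0, "ty": 0, "spin": 0, "tz": 4}, {"claw": 1, "tx": 0, "ty": 0, "spin": 0, "tz": 5}, {"claw": 1, "tx": 0, "ty": 0, "spin": 0, "tz": 5.4}, {"claw": 1, "tx": 0, "ty": 0, "spin": 0, "tz": 5.55}, {"claw": 1, "tx": 0, "ty": 0, "spin": 0, "tz": 5.55}, {"claw": 1, "tx": 0, "ty": 0, "spin": 0, "tz": 5.55}]'

```text
t: 30.1
tool_pos: [0.6094, -0.269, 0.0065]
eef_rot: [-179.9, -0.0, -103.8]
wrist_force: [-0.7, 0.2, -2.7]
gripper_width: 0.682
```

Request:
drive_tool --targets '[{"claw": 1, "tx": 0, "ty": 0, "spin": 0, "tz": 0.08}, {"claw": 1, "tx": 0, "ty": 0, "spin": 0, "tz": 0.12}, {"claw": 1, "tx": 0, "ty": 0, "spin": 0, "tz": 0.12}]'

```text
t: 30.48
tool_pos: [0.6094, -0.269, 0.0065]
eef_rot: [-179.9, -0.0, -103.8]
wrist_force: [-2.3, 2.4, 6.3]
gripper_width: 0.686
```

Request:
drive_tool --targets '[{"claw": -0.5, "tx": 0, "ty": 0, "spin": 0, "tz": 0}, {"claw": -0.8, "tx": 0, "ty": 0, "spin": 0, "tz": 0}, {"claw": -1, "tx": 0, "ty": 0, "spin": 0, "tz": 0}, {"claw": -1, "tx": 0, "ty": 0, "spin": 0, "tz": 0}, {"claw": -1, "tx": 0, "ty": 0, "spin": 0, "tz": -1}, {"claw": -1, "tx": 0, "ty": 0, "spin": 0, "tz": -4}, {"claw": -1, "tx": 0, "ty": 0, "spin": 0, "tz": -8}, {"claw": -1, "tx": 0, "ty": 0, "spin": 0, "tz": -13}, {"claw": -1, "tx": 0, "ty": 0, "spin": 0, "tz": -17}, {"claw": -1, "tx": 0, "ty": 0, "spin": 0, "tz": -17}, {"claw": -1, "tx": 0, "ty": 0, "spin": 0, "tz": -17}]'

```text
t: 31.85
tool_pos: [0.6086, -0.2686, 0.1746]
eef_rot: [180.0, 0.0, -103.8]
wrist_force: [0.1, 0.7, -1.5]
gripper_width: 0.999
```

```bash
python3 - <<'E'
from h import *; from bench import bot,optics
o=bot.get_obs(); print(o['t'],o['tool_pos'],o['wrist_force'])
c=optics.capture("wrist"); cv2.imwrite("pics/w16.png",c["pixels"][:,:,::-1])
def rep(W,n,x,y,r,lo,hi):
    z=W[...,2]; m=((z>lo)&(z<hi)&(np.hypot(W[...,0]-x,W[...,1]-y)<r)).astype(np.uint8); m=cv2.morphologyEx(m,cv2.MORPH_OPEN,np.ones((3,3)))
    q=cv2.minAreaRect((W[m>0][:,:2]*1000).astype(np.float32)); P=W[m>0]; A=np.c_[P[:,:2]-P[:,:2].mean(0),np.ones(len(P))]; s=np.linalg.lstsq(A,P[:,2],rcond=None)[0]
    print(n,np.round(q[0],1),np.round(q[1],1),round(q[2],1),"z",s[2].round(4),"tilt",np.hypot(s[0],s[1]).round(3))
W=wmap(c); rep(W,"plate w",.608,-.2686,.1,.021,.031); rep(W,"pad w",.608,-.2686,.1,.003,.010)
c=optics.capture("top"); cv2.imwrite("pics/top9.png",c["pixels"][:,:,::-1]); np.savez("pics/top9.npz",**c); W=wmap(c)
rep(W,"nut",.4007,-.319,.04,.036,.044);rep(W,"block",.588,.267,.05,.028,.035);rep(W,"ring",.404,.353,.045,.028,.035)
E
```

```text
31.85 [ 0.60863275 -0.26859806  0.17460955] [ 0.05863978  0.66872186 -1.45233794]
plate w [ 609.  -268.7] [149.7  60.1] 76.2 z 0.026 tilt 0.002
pad w [ 608.5 -270.8] [168.9  80.2] 76.2 z 0.0059 tilt 0.001
nut [ 398.1 -326.7] [18.9 31.7] 83.5 z 0.04 tilt 0.048
block [588.9 267.8] [46.6 46.4] 15.0 z 0.0311 tilt 0.009
ring [403.6 354.3] [53.1 53.5] 2.3 z 0.031 tilt 0.011
```

View pics/w16.png

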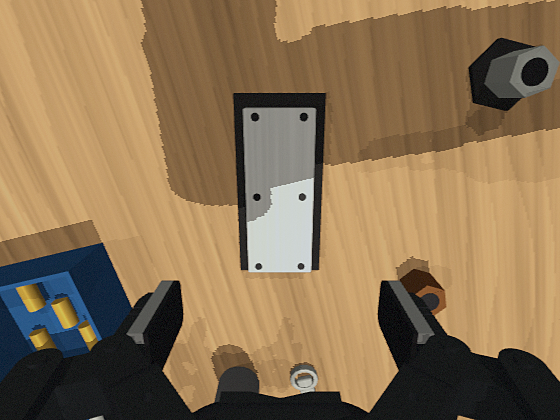

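View pics/top9.png

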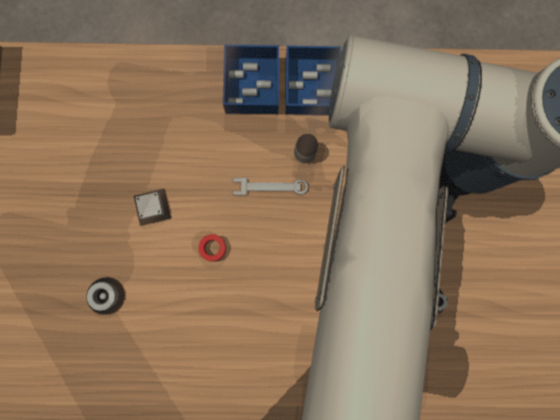

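The nut is partly hidden by the arm in the top view. I'll back away and check it.

Request:
drive_tool --targets '[{"claw": -1, "tx": -4, "ty": 4, "spin": 0, "tz": -1}, {"claw": -1, "tx": -8, "ty": 8, "spin": 0, "tz": -2}, {"claw": -1, "tx": -12, "ty": 12, "spin": 0, "tz": -3}, {"claw": -1, "tx": -16, "ty": 16, "spin": 0, "tz": -4}, {"claw": -1, "tx": -19, "ty": 19, "spin": 0, "tz": -4}, {"claw": -1, "tx": -22, "ty": 22, "spin": 0, "tz": -4}, {"claw": -1, "tx": -22, "ty": 22, "spin": 0, "tz": -4}, {"claw": -1, "tx": -22, "ty": 22, "spin": 0, "tz": -4}, {"claw": -1, "tx": -22, "ty": 22, "spin": 0, "tz": -4}]'

```text
t: 33.08
tool_pos: [0.4479, -0.0033, 0.2141]
eef_rot: [180.0, -0.0, -103.9]
wrist_force: [1.0, 0.9, 0.6]
gripper_width: 1.0
```

```bash
python3 - <<'E'
from h import *; from bench import bot,optics
c=optics.capture("top"); cv2.imwrite("pics/top10.png",c["pixels"][:,:,::-1]); W=wmap(c); z=W[...,2]
for n,x,y,r,lo,hi in(("nut",.4007,-.319,.03,.036,.044),("plate",.608,-.2686,.1,.021,.031),("jar",.711,-.055,.04,.07,.08),("wrench",.634,.02,.11,.003,.02)):
    m=((z>lo)&(z<hi)&(np.hypot(W[...,0]-x,W[...,1]-y)<r)).astype(np.uint8); m=cv2.morphologyEx(m,cv2.MORPH_OPEN,np.ones((3,3)))
    P=W[m>0]; print(n,m.sum(),cv2.minAreaRect((P[:,:2]*1000).astype(np.float32)),np.median(P[:,2]))
print(bot.get_obs()['t'],bot.get_obs()['joint_velocities'])
E
```

```text
nut 224 ((399.735107421875, -318.7037353515625), (34.05782699584961, 31.747421264648438), 7.055109977722168) 0.04015304151284556
plate 2042 ((608.6080932617188, -266.82952880859375), (150.98243713378906, 60.57682418823242), 76.07806396484375) 0.02599620114883004
jar 363 ((709.4154663085938, -53.86222457885742), (41.679290771484375, 42.2586784362793), 1.3966889381408691) 0.07472662839883609
wrench 623 ((634.2857055664062, 19.700939178466797), (36.80126953125, 158.91241455078125), 0.4246664345264435) 0.007186935644914177
33.125 [-0.05703961 -0.20071971 -0.0336197   0.01768037 -0.05692297 -0.09508424]
```

View pics/top10.png

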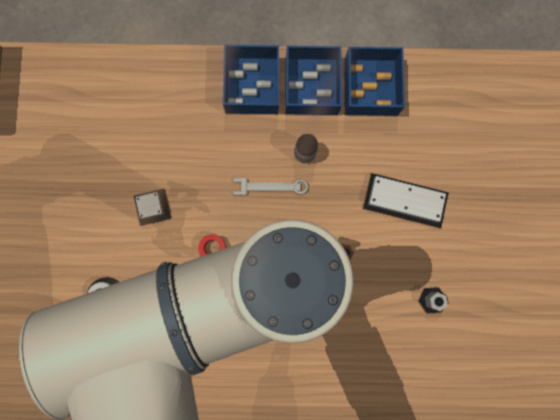

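Everything measured is on its pad: plate (406,200), nut (434,300) and block (150,207). The wrench (270,187) and jar (307,148) have not moved. Handing in.

```bash
python3 -c "
from bench import workorder; print(workorder.close_job())"
```

```text
the job is handed in; nothing more can be done
None
```

I took the stack apart in the order nut, block, ring, plate, laid each part on its own pad, and handed the job in at about 33 s of the 109 s. Nothing was dropped. The system gave no verdict, so the results below are from my own last measurements.

| Part | Offset from pad centre | Angle to pad | Top height (measured / expected) |
|---|---|---|---|
| Nut | about 1 mm | free | 40.2 / 40 mm |
| Block | about 1 mm | within 1° | 31.1 / 31 mm |
| Ring, over the pin | about 1–2 mm | – | 31.0 / 31 mm |
| Plate | about 1–2 mm | within 0.5° | 26.0 / 26 mm |

- **Flatness:** the measured tilt of the plate, block and ring was 0.011 rad or less. I have no usable tilt figure for the nut. Its first reading (0.048 rad, 8 mm off) came while the arm hid part of it, and I measured only its position and height again once the view was clear.
- **Bystanders:** the wrench and oil jar look unmoved; the jar's only check against the start is the picture.
- **Disagreement:** the top and wrist cameras differ by 1–2 mm along y, which is within the stated calibration.
- **Robot:** the gripper is open and clear of everything at about 0.21 m height.

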